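Fire the bearing ejector by its trigger under the lip

TASK

A red skate wheel stands ready in the nest of the bearing ejector (the grey C-shaped bench press). Push up the steel trigger paddle hidden under the front lip of the ejector's head, from below and fully home, then leave it up and take the arm away. Leave the same paddle under the broad hood of the bench light alone, and do not shift the wheel in the nest.

Things in the scene. Friction and masses are not known exactly. Their poses are not given: they have to be found in the camera images.
- ejector: Grey C-frame bench press, fixed. Origin at bench level, 79 mm behind the paddle's mid-plane; x from its front (robot side) into it, z up. Base 170x110; one 44 mm square column at x=+66 mm; from it a 40 mm wide arm (top 244 mm high) to a front lip plate 100 wide, 44 deep, from 220 to 228 mm high: a T from above. Lip front at x=-90 mm, two 3 mm high screw heads over the paddle. 16 mm ram at x=-5 mm.
- trigger_bar (a point): Lowest point, mid-width, of the ejector's steel trigger paddle; rises with it; axes as the ejector's. A blade 60 mm wide (y), 6 thick, with a round 12 mm bar along its foot, hanging 34 mm below the lip (186 mm above the bench when down), mid-plane 11 mm behind the lip's front edge. Shut fingers tilted 45 degrees (forward and down) fit under the bar in front of the lip and lift it with their upper side.
- trigger (a joint): Travel of the ejector's trigger paddle, m: 0 to 0.002 at the start, grows as it is pushed straight up, 0.012 is fully home against its stop. It takes about 4 to 6 N and stays where it is left, no spring. As it rises the ram goes down into the wheel's bore.
- light: Bench light, fixed, left or right of the ejector. Broad flat bare-aluminium hood 230 mm wide (y), 170 deep (x), from 220 to 228 mm high, low ribs on top, on two round posts at its back. Origin at bench level; x from its front (robot side) into it; hood front edge at x=-90 mm. A paddle just like the ejector's hangs under its front lip at x=-79 mm, y=0: not to be pressed.
- light_switch (a joint): Travel of the bench light's paddle, m: 0 down (off), 0.012 up (on). To be left down.
- wheel_mid (a point): Centre of the red hard-plastic skate wheel (52 mm across, 32 mm high, 22 mm bore upright) that stands in the nest on the ejector's base, 74 mm behind the paddle; its top is 52 mm above the bench. To be left there.
Mind the look-alikes: they are no part of the job. Of the things that look like the ejector, the smaller one is meant.

How it is judged:
By the outcome, as a careful person would: the job done as asked, in the order asked, and still so for the second after the job is handed in, with the robot touching nothing.
It also fails if it takes over 35 s, if anything falls off the work surface, if the arm or the gripper's body presses on something with over 40 N, if the wrist force passes 120 N, or if a joint passes its speed limit or range.

ROBOT

A 7-joint arm with a two-finger parallel gripper is mounted at the origin on the work surface. World frame = base frame: x ahead of the robot, y to its left, z up, the work surface at z = 0. Lengths are in m, angles in rad, forces in N, time in s.
With the tool pointing down it reaches from about 0.4 to 0.9 m from the base axis. Payload 5.5 kg.
Tool frame: the origin (TCP) lies at the very end of the fingers, on their centre line; the grasp point (between the pads) lies 19 mm behind it; z points along the fingers, y is the direction in which the jaws open and shut (so a half turn about z gives the same grasp; the last joint's range is limited). The gripper opens to 85 mm and grips with 20 to 120 N. Pads are 22 mm wide; open, the fingers measure 114 mm over their backs; the gripper's body (76 mm by 85 mm) begins 54 mm behind the grasp point. The pads swing forward as they close: fully open they stand 13 mm farther back than shut.
Start: joints at [-1.045, 0.501, -0.427, 1.55, 0.221, 1.138, -0.21], TCP at [0.169, 0.628, 0.231] pointing down, gripper open.
Joint ranges: [-2.88, 2.88], [-0.31, 2.03], [-1.54, 1.56], [0.2, 2.42], [-1.41, 4.55], [0.19, 2.02], [-2.57, 2.57]. Speed limits (rad/s): [2.57, 2.57, 3.14, 3.14, 3.14, 3.14, 3.14].

INTERFACE

Orientations are given as a 3x3 rotation matrix whose columns are the frame's x, y, z axes.
In Python, from workcell import r gives the robot as it stands. The module is installed in compiled form; this text tells all that it offers.
- The arm moves only by the shell command python3 -m handwheel 'ROWS' [OPENING] [FORCE]. ROWS is JSON, one flat list of numbers, 4 for each row, row after row: the shift along the tool's x, y, z in cm, then the turn about the tool's z in degrees. In form: [x, y, z, twist, x, y, z, twist, ...]. A call has 1 to 12 rows; each row is the pose to reach, as a shift and turn from the pose commanded when the call began, along the tool's axes at that moment; what a row does not reach only later rows make up. A row lasts 1/10 s, in which the tool goes at most 50 mm and 8.59 degrees, less where a joint would pass 70% of its speed; a pose out of reach is approached as far as the arm can. A call with a gripper value outside its range is refused whole. OPENING is the gripper command: -1 is fully open, 1 is shut, values between are in proportion, set as the call begins (- or left out, the last holds). The fingers move at their own pace and stop on an object; FORCE is the grip in N (left out, the last holds). Time passes only in rows, so rows that repeat a pose let the fingers close. It gives the time, the measured TCP pose, the force and the opening at its end, in the units of the state.
- r.sense(): the state, without advancing time (a new reading comes with each control period).
- r.read_camera(name): name is "side" or "top" or "wrist"; returns a dict with "img" (420x560x3 uint8, red, green, blue), "depth" (420x560 float32, m along the optical axis (not along the pixel's ray), 0 where there is no reading), "fx", "fy", "cx", "cy" (pixels), "R" (3x3) and "t" (3): a world point X has camera coordinates R X + t. Camera axes: x right, y down, z forward; pixel columns grow to the right and rows downward; lengths in m; the calibration is good to about 2 mm. A picture is of the moment at which its call begins.
- r.close_job(): hands the job in, once; it reports no verdict.
The state is a dict: "time_s": time; "joints": joint angles; "joint_velocities": joint speeds; "joint_torque": joint torques, N m; "ee_pos": TCP position; "orientation": TCP orientation; "wrist_force": force on the tool from outside, world axes, zero at the start; "moment": the same for the moment, N m; "gripper_width": opening from 0.0 (shut) to 1.0 (fully open).
Only numpy, scipy, OpenCV 4.12 (cv2) and the standard library are available. Lean on these libraries where they do the work, as an engineer would, in place of code of your own. Each camera call takes 0.05 s, during which the arm holds its last target.

## Working session

There is one attempt and no reset: what is moved stays moved. The work goes in short steps, Python scripts to look and compute and a shell command to move; the robot and the scene stay as the last step left them, time stands still between calls to the robot, and variables do not carry over. Pictures are saved under pics/ and viewed, and the job is handed in when it is done.

```bash
mkdir -p pics
python3 - <<'E'
from workcell import r
import cv2,numpy as np
s=r.sense()
for k in("time_s","ee_pos","orientation","wrist_force","gripper_width","joints"):print(k,np.round(s[k],4).tolist())
for n in("side","top","wrist"):
    c=r.read_camera(n);cv2.imwrite(f"pics/a_{n}.png",c["img"][:,:,::-1]);np.savez(f"a_{n}.npz",**c)
    print(n,c["fx"],c["cx"],c["cy"],np.round(c["R"],3).tolist(),np.round(c["t"],3).tolist(), np.round(-c["R"].T@c["t"],3), (c["depth"]>0).mean())
E
```

```text
time_s 0.0
ee_pos [0.1688, 0.627, 0.2303]
orientation [[-0.9657, 0.2598, -0.0006], [0.2598, 0.9657, -0.0018], [0.0001, -0.0019, -1.0]]
wrist_force [0.0405, -0.2842, 0.5918]
gripper_width 0.9987
joints [-1.0448, 0.5019, -0.4268, 1.5514, 0.2208, 1.1383, -0.2103]
side 497.9070700126288 284.9826497187217 192.90222136483268 [[0.913, -0.407, 0.013], [-0.26, -0.605, -0.752], [0.314, 0.684, -0.659]] [-0.423, 0.212, 1.188] [ 0.068 -0.856  0.947] 0.9960841836734694
top 496.1787149925895 278.18384633197127 216.46861410399197 [[-0.004, -1.0, -0.026], [-0.998, 0.005, -0.067], [0.067, 0.026, -0.997]] [0.015, 0.485, 1.249] [ 0.401 -0.02   1.279] 0.9959438775510204
wrist 308.7535251405675 280.8006001821175 210.05657566195507 [[0.261, 0.965, -0.001], [0.916, -0.247, 0.315], [0.304, -0.083, -0.949]] [-0.649, -0.041, 0.38] [0.091 0.648 0.372] 0.9961692176870748
```

View pics/a_side.png

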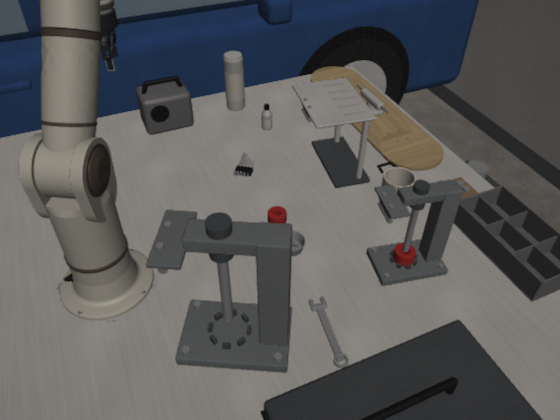

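View pics/a_top.png

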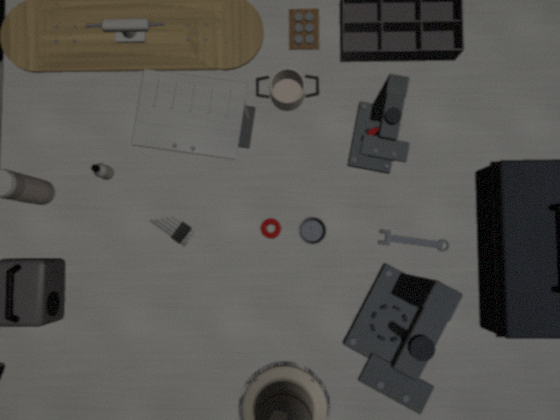

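View pics/a_wrist.png

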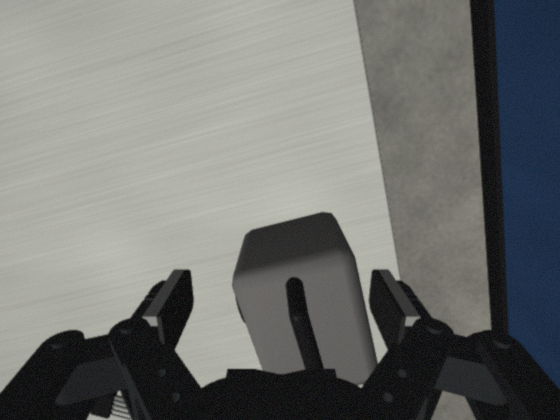

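Candidates in the top view are the small C-press with a red wheel in its nest at (385,125), the large C-press with an empty nest at (405,340), and the light's hood at (190,112), which has a look-alike paddle. By the description, the small press with the wheel is the ejector. I'll measure it and check a close crop.

```bash
cat > h.py <<'E'
import numpy as np,cv2
def pts(c):
    d=c["depth"].astype(float);v,u=np.mgrid[:420,:560]
    P=np.stack([(u-c["cx"])/c["fx"]*d,(v-c["cy"])/c["fy"]*d,d],-1)
    return (P-c["t"])@c["R"]
def ray(c,u,v,z):
    R,t=c["R"],c["t"];o=-R.T@t;d=R.T@np.array([(u-c["cx"])/c["fx"],(v-c["cy"])/c["fy"],1.])
    return o+d*(z-o[2])/d[2]
def proj(c,X):
    q=c["R"]@np.array(X)+c["t"];return q[0]/q[2]*c["fx"]+c["cx"],q[1]/q[2]*c["fy"]+c["cy"]
E
python3 - <<'E'
import numpy as np,cv2
from h import *
for n,box in(("top",(335,65,425,185)),("side",(350,160,470,290))):
    c=dict(np.load(f"a_{n}.npz"));P=pts(c)
    x0,y0,x1,y1=box
    cr=c["img"][y0:y1,x0:x1,::-1];cr=cv2.convertScaleAbs(cr,alpha=1.8)
    cv2.imwrite(f"pics/crop_{n}.png",cv2.resize(cr,None,fx=4.5,fy=4.5,interpolation=cv2.INTER_CUBIC))
    m=np.zeros((420,560),bool);m[y0:y1,x0:x1]=1
    for lo,hi in((.215,.236),(.236,.252),(.01,.03)):
        k=(m&(P[...,2]>lo)&(P[...,2]<hi)).astype(np.uint8)
        nn,lab,st,ce=cv2.connectedComponentsWithStats(k)
        for i in range(1,nn):
            if st[i,4]<40:continue
            q=P[lab==i]
            print(n,lo,hi,st[i],np.round(ce[i]),"mean",q.mean(0).round(4),"rect",cv2.minAreaRect((q[:,:2]*1000).astype(np.float32)), np.round(cv2.boxPoints(cv2.minAreaRect((q[:,:2]*1000).astype(np.float32)))).tolist())
    hsv=cv2.cvtColor(c["img"],cv2.COLOR_RGB2HSV);k=m&((hsv[...,0]<8)|(hsv[...,0]>172))&(hsv[...,1]>150)&(hsv[...,2]>60)
    q=P[k];print(n,"red",k.sum(),q.mean(0),np.median(q,0),q[:,2].max())
E
```

```text
top 0.215 0.236 [360 133  50  30 966] [385. 148.] mean [ 0.6163 -0.2201  0.2276] rect ((620.4266357421875, -221.309814453125), (100.37138366699219, 51.93449401855469), 78.18063354492188) [[585.0, -265.0], [636.0, -276.0], [656.0, -178.0], [605.0, -167.0]]
top 0.236 0.252 [ 379   74   31   66 1055] [394. 104.] mean [ 0.7066 -0.2373  0.2435] rect ((702.3042602539062, -236.69659423828125), (44.06590270996094, 138.981689453125), 77.90251922607422) [[630.0, -244.0], [766.0, -273.0], [775.0, -230.0], [639.0, -201.0]]
top 0.01 0.03 [ 348  101   45   72 1293] [365. 142.] mean [ 0.6748 -0.211   0.0198] rect ((688.818115234375, -234.42257690429688), (109.75446319580078, 171.55429077148438), 79.07440948486328) [[594.0, -272.0], [763.0, -305.0], [783.0, -197.0], [615.0, -164.0]]
top red 50 [ 0.68967248 -0.22081374  0.07573965] [ 0.69524406 -0.22540913  0.05186991] 1.278511035601221
side 0.215 0.236 [ 374  184   88   35 1012] [405. 201.] mean [ 0.639  -0.2349  0.2282] rect ((677.99951171875, -233.71441650390625), (102.31851959228516, 178.17721557617188), 78.57451629638672) [[581.0, -266.0], [755.
[... 969 characters left out ...]
21087646484) [[805.0, 29.0], [843.0, -7.0], [854.0, 5.0], [817.0, 41.0]]
side 0.01 0.03 [454 215  16  22 105] [462. 225.] mean [ 0.8888 -0.1958  0.0195] rect ((888.5391845703125, -197.3507843017578), (8.113222122192383, 68.58900451660156), 0.9186544418334961) [[884.0, -163.0], [885.0, -232.0], [893.0, -232.0], [892.0, -163.0]]
side 0.01 0.03 [ 366  239   81   45 1770] [402. 264.] mean [ 0.666  -0.2464  0.0208] rect ((683.9583740234375, -235.24530029296875), (113.95565032958984, 171.61859130859375), 78.76032257080078) [[589.0, -274.0], [757.0, -308.0], [779.0, -196.0], [611.0, -163.0]]
side red 298 [ 0.66927148 -0.24270977  0.04651017] [ 0.66719637 -0.24576701  0.05061826] 0.06574565005275369
```

View pics/crop_top.png

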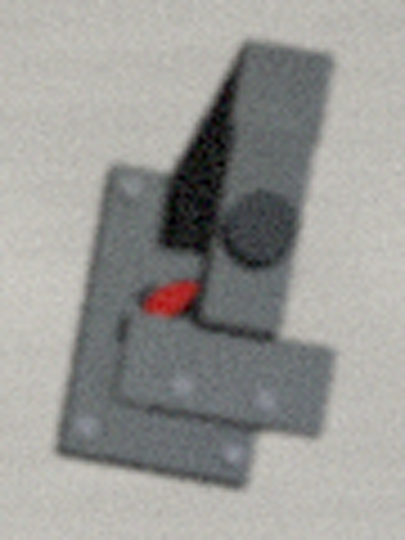

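View pics/crop_side.png

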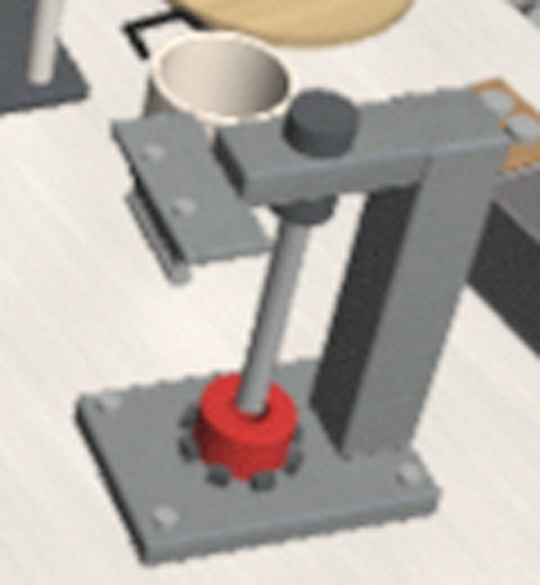

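The crops show the ejector: two screws on the lip at top crop (183,383) and (267,398), the red wheel in the nest, and the paddle bar under the lip at side crop (155,235). The moves can't tilt the tool, so vertical fingers have no upward-facing surface to put under the bar. The loose spanner at top (415,240) could be held level and used to lift it instead. I'll measure both.

Run:
```python
import numpy as np,cv2
from h import *
T=dict(np.load("a_top.npz"));S=dict(np.load("a_side.npz"))
a=[ray(T,335+183/4.5,65+383/4.5,.231),ray(T,335+267/4.5,65+398/4.5,.231)]
b=[ray(S,350+153/4.5,160+150/4.5,.231),ray(S,350+185/4.5,160+207/4.5,.231)]
print("screws",np.round(a,4).tolist(),np.round(b,4).tolist())
for n,c in(("top",T),("side",S)):
    P=pts(c)
    cr=c["img"]; 
    box=(370,220,460,260) if n=="top" else (295,285,360,375)
    x0,y0,x1,y1=box
    cv2.imwrite(f"pics/sp_{n}.png",cv2.resize(cv2.convertScaleAbs(cr[y0:y1,x0:x1,::-1],alpha=1.6),None,fx=6,fy=6,interpolation=cv2.INTER_CUBIC))
    m=np.zeros((420,560),bool);m[y0:y1,x0:x1]=1
    k=(m&(P[...,2]>.004)&(P[...,2]<.04)).astype(np.uint8)
    nn,lab,st,ce=cv2.connectedComponentsWithStats(k)
    print(n,"table z",np.median(P[y0:y1,x0:x1,2]))
    for i in range(1,nn):
        if st[i,4]<40:continue
        q=P[lab==i];print(st[i],q.mean(0).round(4),np.percentile(q[:,2],[5,50,95,99]).round(4),np.round(cv2.boxPoints(cv2.minAreaRect((q[:,:2]*1000).astype(np.float32)))).tolist())
    # colour: darker than bench
    g=cv2.cvtColor(c["img"],cv2.COLOR_RGB2GRAY);print(n,"gray bench",np.median(g[y0:y1,x0:x1]))
```

```text
screws [[0.6109, -0.2003, 0.231], [0.6034, -0.2396, 0.231]] [[0.6081, -0.1999, 0.231], [0.5997, -0.2408, 0.231]]
top table z -0.0003730305449675962
[378 229  72  22 464] [ 0.4228 -0.3253  0.0072] [0.0044 0.0068 0.0109 0.0124] [[393.0, -418.0], [430.0, -423.0], [453.0, -245.0], [415.0, -241.0]]
top gray bench 104.0
side table z 0.001409875857860878
[308 295  41  73 668] [ 0.417  -0.3331  0.0079] [0.0048 0.008  0.0111 0.0121] [[383.0, -417.0], [421.0, -424.0], [451.0, -241.0], [413.0, -235.0]]
side gray bench 128.0
```

View pics/sp_top.png

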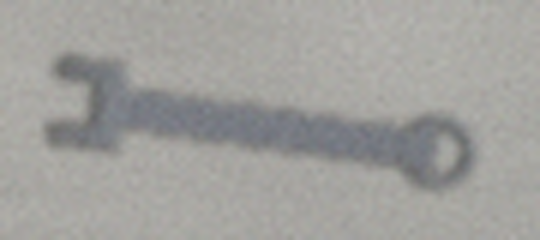

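View pics/sp_side.png

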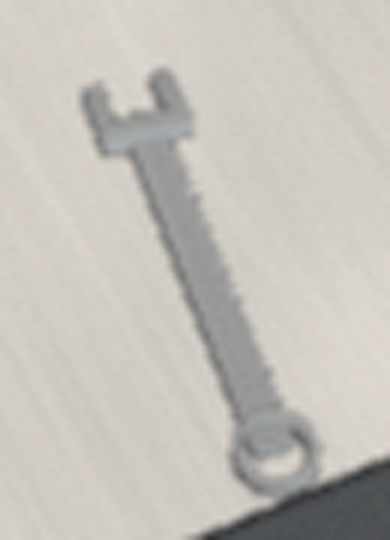

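The spanner lies with its ring end near (0.407,-0.418) and its forked end near (0.433,-0.243), and is about 8–12 mm thick. I still need the heights of nearby things and the pick geometry.

```bash
python3 - <<'E'
import numpy as np,cv2
from h import *
T=dict(np.load("a_top.npz"));S=dict(np.load("a_side.npz"))
for nm,c,x0,y0,x1,y1 in(("bigT",T,342,262,465,415),("bigS",S,145,210,300,370),("caseT",T,475,155,559,340),("hoodT",T,130,65,250,160)):
    P=pts(c)[y0:y1,x0:x1].reshape(-1,3);q=P[(P[:,2]>.05)&(P[:,2]<.6)]
    print(nm,np.percentile(q,[1,99],axis=0).round(3).tolist())
for n,c,l in(("T",T,[(370+60/6,220+100/6),(370+120/6,220+105/6),(370+408/6,220+146/6),(370+473/6,220+152/6)]),("S",S,[(295+130/6,285+85/6),(295+145/6,285+140/6),(295+268/6,285+415/6),(295+275/6,285+495/6)])):
    print(n,[ray(c,u,v,.009)[:2].round(4).tolist() for u,v in l])
P=pts(T);
for u in range(380,450,6): 
    col=P[225:260,u];i=col[:,2].argmax();print(u,col[i].round(4))
E
python3 -m handwheel '[-35.3,-35,-10,0,-35.3,-35,-10,0,-35.3,-35,-10,0,-35.3,-35,-10,0,-35.3,-35,-10,0,-35.3,-35,-10,0,-35.3,-35,-10,0,-35.3,-35,-10,0,-35.3,-35,-10,0,-35.3,-35,-10,0,-35.3,-35,-10,0]' -1
```

```text
bigT [[0.101, -0.33, 0.076], [0.34, -0.158, 0.352]]
bigS [[0.098, -0.343, 0.061], [0.328, -0.166, 0.353]]
caseT [[0.208, -0.613, 0.055], [0.597, -0.488, 0.19]]
hoodT [[0.604, 0.083, 0.223], [0.785, 0.314, 0.234]]
T [[0.4327, -0.2458], [0.4305, -0.2711], [0.4126, -0.3917], [0.41, -0.4189]]
S [[0.431, -0.2505], [0.4247, -0.2754], [0.4117, -0.3952], [0.3993, -0.4228]]
380 [ 0.4007 -0.0198  1.2785]
386 [ 0.4393 -0.2605  0.0123]
392 [ 0.4368 -0.2765  0.008 ]
398 [ 0.4342 -0.2915  0.0084]
404 [ 0.4007 -0.0198  1.2785]
410 [ 0.4239 -0.321   0.0112]
416 [ 0.4213 -0.3366  0.0089]
422 [ 0.4111 -0.3512  0.01  ]
428 [ 0.4186 -0.3662  0.0108]
434 [ 0.4186 -0.382   0.0082]
440 [ 0.4007 -0.0198  1.2785]
446 [ 0.4008 -0.4117  0.0083]
time_s: 1.25
ee_pos: [0.4223, 0.1919, 0.3324]
orientation: [[-0.963, 0.269, 0.003], [0.269, 0.963, -0.001], [-0.003, -0.001, -1.0]]
wrist_force: [-0.9, 0.4, -0.2]
gripper_width: 1.002
```

```bash
python3 -m handwheel '[-13.6,-46.8,0,82,-13.6,-46.8,0,82,-13.6,-46.8,0,82,-13.6,-46.8,0,82,-13.6,-46.8,0,82,-13.6,-46.8,0,82,-13.6,-46.8,0,82,-13.6,-46.8,0,82,-13.6,-46.8,0,82,-13.6,-46.8,0,82,-13.6,-46.8,0,82,-13.6,-46.8,0,82]' -1
python3 - <<'E'
from workcell import r
import cv2,numpy as np
print(np.round(r.sense()["joints"],3))
for n in("side","wrist"):
    c=r.read_camera(n);cv2.imwrite(f"pics/b_{n}.png",c["img"][:,:,::-1]);np.savez(f"b_{n}.npz",**c)
E
```

```text
time_s: 2.45
ee_pos: [0.4283, -0.2894, 0.3306]
orientation: [[0.124, 0.992, -0.001], [0.992, -0.124, 0.001], [0.001, -0.001, -1.0]]
wrist_force: [0.0, -0.3, -0.1]
gripper_width: 0.999
[ 0.215  0.146  0.367  1.777 -0.055  1.231  0.473]
```

View pics/b_side.png

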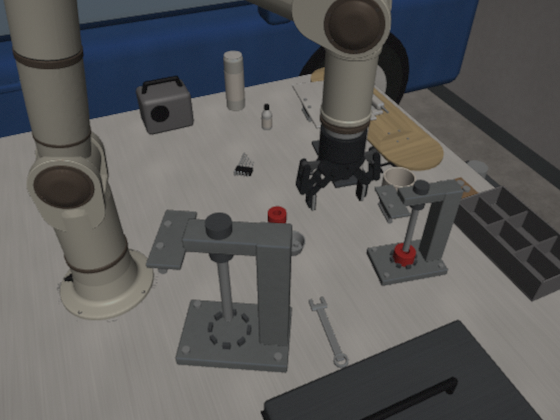

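View pics/b_wrist.png

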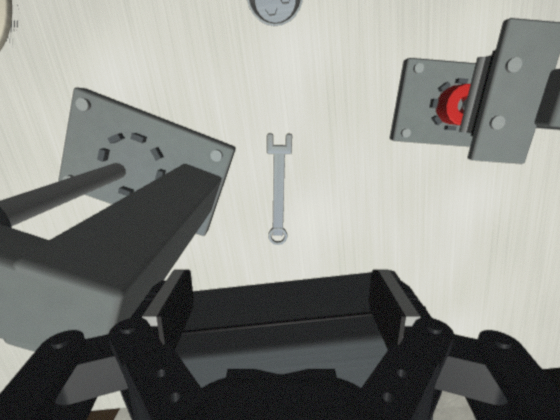

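Run:
```python
import numpy as np,cv2
from h import *
c=dict(np.load("b_wrist.npz"));P=pts(c)
Z=P[120:250,255:305,2];print("top z fork/shaft/ring",np.round([np.median(P[146:150,272:286,2]),np.median(P[165:215,277:280,2]),P[225:245,268:290,2].max()],4),"bench",np.median(P[120:250,240:255,2]))
k=((P[...,2]>.005)&(P[...,2]<.03)).astype(np.uint8);k[:, :262]=0;k[:,300:]=0;k[:125]=0;k[255:]=0
ys=np.arange(128,246,6)
for y in ys:
    xs=np.where(k[y])[0]
    if len(xs):print(y,xs.min(),xs.max(),ray(c,xs.mean(),y,.009)[:2].round(4),"w",round(np.linalg.norm(ray(c,xs.min()-.5,y,.009)-ray(c,xs.max()+.5,y,.009))*1000,1))
# lip screws
for u,v in((515,65),(498,123)):print("screw",ray(c,u,v,.231).round(4))
for u,v in((507,19),(470,157)):print("lip front corner",ray(c,u,v,.228).round(4))
# big column
q=P[(P[...,2]>.1)&(P[...,2]<.36)&(P[...,0]>.2)&(P[...,0]<.36)&(P[...,1]>-.4)];print("big max x",np.percentile(q[:,0],99.5),q[q[:,0].argmax()])
```

```text
top z fork/shaft/ring [0.0071 0.0065 0.0091] bench -0.0005054605873499784
134 267 290 [ 0.4306 -0.2433] w 35.1
140 266 291 [ 0.4288 -0.2517] w 38.3
146 266 290 [ 0.4277 -0.2604] w 37.0
152 267 291 [ 0.4281 -0.2693] w 37.2
158 273 284 [ 0.4262 -0.2781] w 18.0
164 273 283 [ 0.4244 -0.2869] w 16.6
170 274 283 [ 0.4245 -0.2961] w 15.2
176 273 283 [ 0.422  -0.3052] w 16.8
182 273 283 [ 0.4209 -0.3145] w 16.9
188 273 283 [ 0.4197 -0.3239] w 17.0
194 273 283 [ 0.4189 -0.3334] w 17.1
200 273 282 [ 0.4165 -0.3429] w 15.7
206 273 281 [ 0.4147 -0.3527] w 14.2
212 273 282 [ 0.414  -0.3626] w 15.9
218 273 282 [ 0.4125 -0.3726] w 16.0
224 273 282 [ 0.4108 -0.3827] w 16.1
230 270 283 [ 0.4085 -0.3929] w 22.6
236 268 286 [ 0.408  -0.4034] w 30.9
242 270 284 [ 0.4067 -0.414 ] w 24.6
screw [ 0.608  -0.1993  0.231 ]
screw [ 0.5999 -0.2384  0.231 ]
lip front corner [ 0.6013 -0.1689  0.228 ]
lip front corner [ 0.5825 -0.2624  0.228 ]
big max x 0.3402482824140928 [ 0.34094474 -0.29163244  0.31687584]
```

```bash
python3 -m handwheel '[-0.5,-0.4,5,2,-0.5,-0.4,10,2,-0.5,-0.4,15,2,-0.5,-0.4,20,2,-0.5,-0.4,25,2,-0.5,-0.4,25,2,-0.5,-0.4,25,2]' 0
python3 - <<'E'
from workcell import r
import cv2,numpy as np
for n in("side","wrist"):
    c=r.read_camera(n);cv2.imwrite(f"pics/c_{n}.png",c["img"][:,:,::-1]);np.savez(f"c_{n}.npz",**c)
print(np.round(r.sense()["ee_pos"],4))
E
```

```text
time_s: 3.25
ee_pos: [0.4239, -0.2923, 0.0814]
orientation: [[0.156, 0.988, -0.002], [0.988, -0.156, 0.002], [0.001, -0.002, -1.0]]
wrist_force: [1.3, -0.3, 0.1]
gripper_width: 0.497
[ 0.4263 -0.2944  0.0843]
```

View pics/c_side.png

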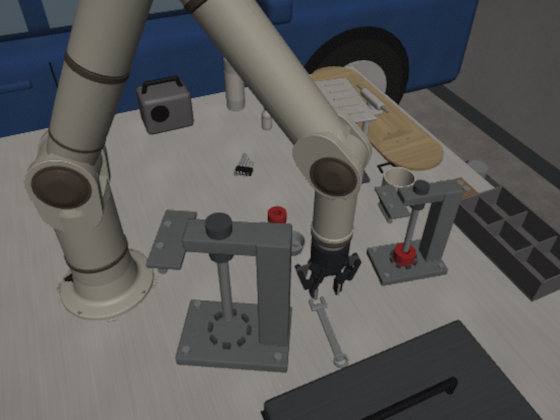

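View pics/c_wrist.png

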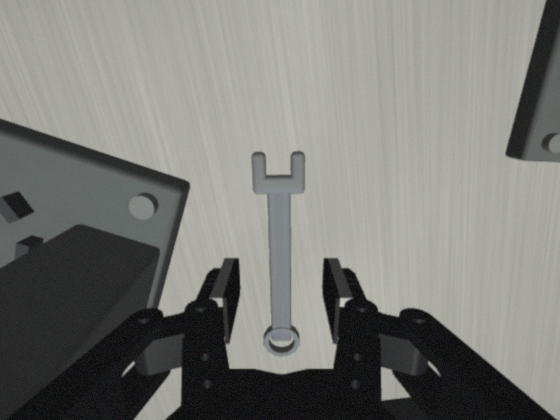

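```bash
python3 -m handwheel '[-0.5,0,4,0,-0.5,0,7,0,-0.5,0,7.6,0,-0.5,0,7.6,0,-0.5,0,7.6,0]' 0
python3 -m handwheel '[0,0,0,0,0,0,0,0,0,0,0,0,0,0,0,0,0,0,0,0,0,0,0,0,0,0,0,0,0,0,0,0]' 1 100
python3 - <<'E'
from workcell import r
import cv2,numpy as np
for n in("wrist",):
    c=r.read_camera(n);cv2.imwrite(f"pics/d_{n}.png",c["img"][:,:,::-1]);np.savez(f"d_{n}.npz",**c)
s=r.sense();print(np.round(s["ee_pos"],4),s["wrist_force"],s["gripper_width"])
E
```

```text
time_s: 3.85
ee_pos: [0.4251, -0.2997, 0.0078]
orientation: [[0.157, 0.988, 0.004], [0.988, -0.157, -0.002], [-0.001, 0.004, -1.0]]
wrist_force: [0.3, 0.2, 0.5]
gripper_width: 0.503
time_s: 4.65
ee_pos: [0.4244, -0.2994, 0.0071]
orientation: [[0.158, 0.988, 0.002], [0.988, -0.158, -0.001], [-0.001, 0.003, -1.0]]
wrist_force: [-1.5, 1.1, 10.1]
gripper_width: -0.001
[ 0.4244 -0.2994  0.0071] [-0.64833     1.17409073 11.17305063] 0.0012377597200853763
```

View pics/d_wrist.png

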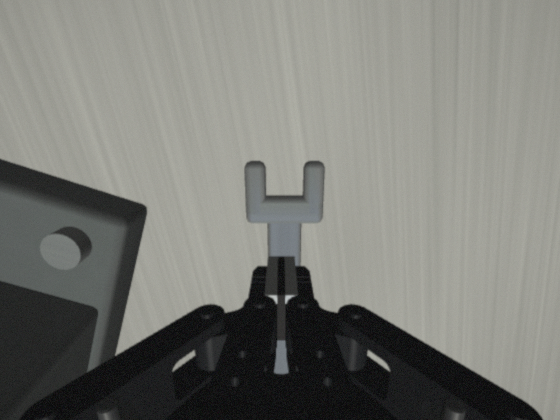

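The fingers closed just above the shaft: the opening reads 0, with 11 N up from the spanner. I'll reopen, go about 5 mm lower and regrip.

```bash
python3 -m handwheel '[0,0,-1,0,0,0,-1,0,0,0,-1,0,0,0,-1,0]' 0
python3 -m handwheel '[0,0,1,0,0,0,1.5,0,0,0,1.5,0,0,0,1.5,0]' 0
python3 -m handwheel '[0,0,0,0,0,0,0,0,0,0,0,0,0,0,0,0,0,0,0,0,0,0,0,0,0,0,0,0]' 1 110
python3 - <<'E'
from workcell import r
import cv2,numpy as np
for n in("wrist",):
    c=r.read_camera(n);cv2.imwrite(f"pics/e_{n}.png",c["img"][:,:,::-1]);np.savez(f"d_{n}.npz",**c)
s=r.sense();print(np.round(s["ee_pos"],4),s["wrist_force"],s["gripper_width"])
E
```

```text
time_s: 5.1
ee_pos: [0.4231, -0.2985, 0.0152]
orientation: [[0.157, 0.988, -0.0], [0.988, -0.157, 0.0], [0.0, -0.0, -1.0]]
wrist_force: [0.2, 0.5, 0.1]
gripper_width: 0.5
time_s: 5.5
ee_pos: [0.4227, -0.2984, -0.0003]
orientation: [[0.158, 0.988, -0.001], [0.988, -0.157, 0.001], [0.0, -0.001, -1.0]]
wrist_force: [-0.3, 0.1, -0.5]
gripper_width: 0.501
time_s: 6.2
ee_pos: [0.4235, -0.299, 0.0009]
orientation: [[0.157, 0.988, 0.001], [0.988, -0.157, -0.0], [-0.0, 0.001, -1.0]]
wrist_force: [-0.3, 0.7, 6.5]
gripper_width: 0.148
[ 0.4235 -0.2989  0.0009] [-0.8320958   0.90578912  5.49844568] 0.1516578311570111
```

View pics/e_wrist.png

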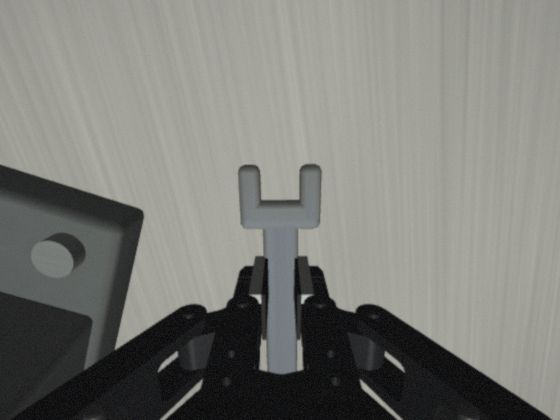

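The spanner is gripped: the opening is about 13 mm across the shaft and the fork points along tool +x. I'll lift it clear, move in front of the ejector, then turn the fork towards it.

```bash
python3 -m handwheel '[0,0,-4,0,0,0,-8,0,3,2,-12,0,6,4,-15,0,11.1,6.3,-17,0,11.1,6.3,-17,0,11.1,6.3,-17,0]' 1 110
python3 -m handwheel '[0,0,0,8,0,0,0,16,0,0,0,24,0,0,0,32,0,0,0,40,0,0,0,48,0,0,0,56,0,0,0,64,0,0,0,72,0,0,0,80,0,0,0,88,0,0,0,92.3]' 1 110
python3 - <<'E'
from workcell import r
import cv2,numpy as np
for n in("wrist","side","top"):
    c=r.read_camera(n);cv2.imwrite(f"pics/f_{n}.png",c["img"][:,:,::-1]);np.savez(f"f_{n}.npz",**c)
s=r.sense();print(np.round(s["ee_pos"],4),np.round(s["orientation"],3).tolist(),s["wrist_force"],s["gripper_width"],np.round(s["joints"],2))
E
```

```text
time_s: 6.95
ee_pos: [0.5046, -0.1963, 0.1709]
orientation: [[0.152, 0.988, 0.002], [0.988, -0.152, 0.001], [0.001, 0.002, -1.0]]
wrist_force: [0.2, -0.3, -1.9]
gripper_width: 0.147
time_s: 8.15
ee_pos: [0.5006, -0.2009, 0.1692]
orientation: [[0.979, -0.205, -0.003], [-0.205, -0.979, -0.001], [-0.003, 0.001, -1.0]]
wrist_force: [0.7, 0.4, -1.2]
gripper_width: 0.148
[ 0.5012 -0.2004  0.1694] [[0.98, -0.198, -0.002], [-0.198, -0.98, -0.001], [-0.002, 0.001, -1.0]] [ 2.42511265e-01 -1.35441864e-03 -2.19037664e+00] 0.1527625565808194 [-0.22  0.41  0.68  1.92 -0.32  0.92 -1.15]
```

View pics/f_wrist.png

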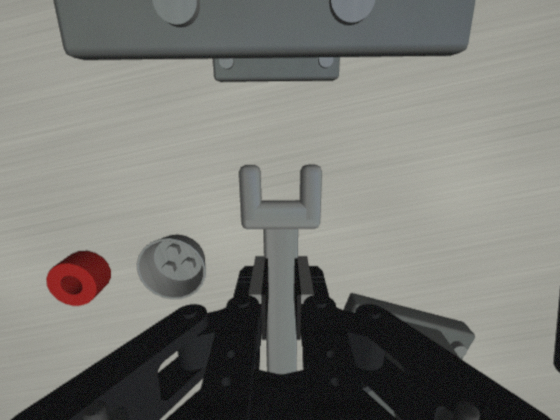

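View pics/f_side.png

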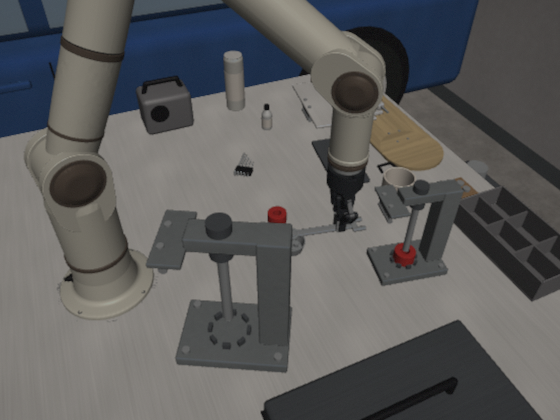

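Run:
```python
import numpy as np
from h import *
c=dict(np.load("f_wrist.npz"));P=pts(c)
for u,v,z in((176,10,.231),(352,8,.231),(68,57,.228),(470,50,.228)):print(ray(c,u,v,z).round(4),P[v,u].round(4))
print("tips",[(ray(c,u,v,.176).round(4).tolist(),P[v+4,u].round(4).tolist()) for u,v in((250,167),(310,167))], P[190:230,282].round(4)[::8].tolist())
print("shaft z",P[240:250,282].mean(0).round(4))
```

```text
[ 0.6059 -0.1987  0.231 ] [ 0.6061 -0.1986  0.2305]
[ 0.5982 -0.2373  0.231 ] [ 0.5984 -0.2375  0.2302]
[ 0.6028 -0.1693  0.228 ] [ 6.623e-01 -3.660e-02 -2.000e-04]
[ 0.5843 -0.2648  0.228 ] [ 5.929e-01 -3.947e-01  5.000e-04]
tips [([0.559, -0.199, 0.176], [0.557, -0.1983, 0.1744]), ([0.5536, -0.2248, 0.176], [0.5516, -0.2246, 0.1748])] [[0.4997, -0.2018, -0.0006], [0.4909, -0.1999, -0.0015], [0.538, -0.209, 0.1745], [0.5344, -0.2082, 0.1752], [0.5309, -0.2075, 0.1763]]
shaft z [ 0.5189 -0.205   0.1747]
```

The fork top is at z≈0.175, 48 mm short of the paddle's mid-plane and 2.4 mm off to the side. It is 11 mm below the bar, so I'll slide it in under the bar.

```bash
python3 -m handwheel '[1.5,-0.2,0,0,3,-0.2,0,0,4.5,-0.2,0,0,6,-0.2,0,0,6,-0.2,0,0,6,-0.2,0,0]' 1 110
python3 - <<'E'
from workcell import r
import cv2,numpy as np
from h import *
for n in("wrist","side"):
    c=r.read_camera(n);cv2.imwrite(f"pics/g_{n}.png",c["img"][:,:,::-1] if n=="wrist" else cv2.resize(cv2.convertScaleAbs(c["img"][150:300,290:470,::-1],alpha=1.5),None,fx=4,fy=4,interpolation=cv2.INTER_CUBIC));np.savez(f"g_{n}.npz",**c)
s=r.sense();print(np.round(s["ee_pos"],4),np.round(s["orientation"],3).tolist(),s["wrist_force"],s["gripper_width"])
E
```

```text
time_s: 8.9
ee_pos: [0.5608, -0.2095, 0.1696]
orientation: [[0.98, -0.197, -0.002], [-0.197, -0.98, -0.0], [-0.002, 0.0, -1.0]]
wrist_force: [-0.4, -0.6, -1.8]
gripper_width: 0.15
[ 0.5607 -0.2092  0.1699] [[0.98, -0.197, -0.001], [-0.197, -0.98, 0.0], [-0.001, -0.0, -1.0]] [ 0.28657713  0.26778379 -1.16822845] 0.14832751686052695
```

View pics/g_wrist.png

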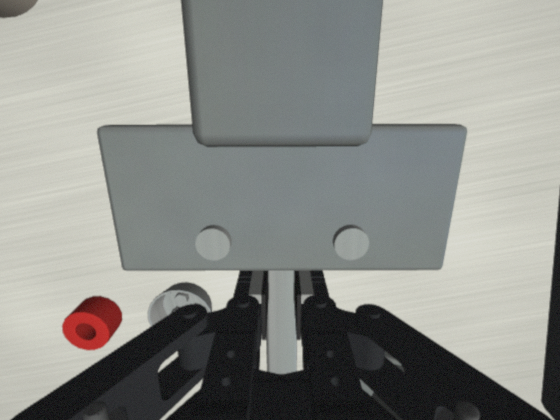

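View pics/g_side.png

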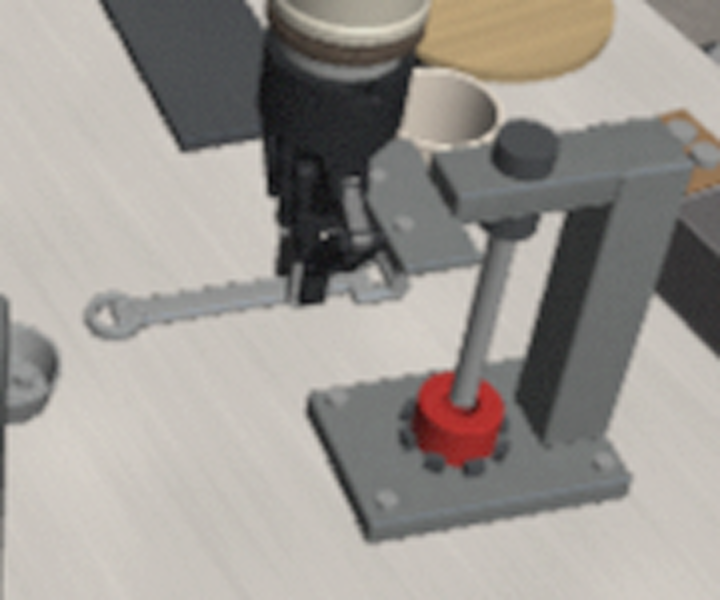

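The fork is under the bar, with the fingers standing clear in front of the lip. I'll raise it in steps and watch the force.

```bash
python3 -m handwheel '[0,0,-0.5,0,0,0,-1,0,0,0,-1,0]' 1 120
python3 -m handwheel '[0,0,-0.2,0,0,0,-0.4,0,0,0,-0.4,0]'
python3 -m handwheel '[0,0,-0.2,0,0,0,-0.4,0,0,0,-0.4,0]'
```

```text
time_s: 9.3
ee_pos: [0.5617, -0.2088, 0.1809]
orientation: [[0.98, -0.197, -0.0], [-0.197, -0.98, 0.0], [-0.0, -0.0, -1.0]]
wrist_force: [-0.2, -1.2, -3.1]
gripper_width: 0.146
time_s: 9.6
ee_pos: [0.5617, -0.2087, 0.1841]
orientation: [[0.98, -0.197, -0.001], [-0.197, -0.98, 0.0], [-0.001, -0.0, -1.0]]
wrist_force: [-1.0, -0.6, -5.1]
gripper_width: 0.141
time_s: 9.9
ee_pos: [0.5619, -0.2087, 0.1884]
orientation: [[0.98, -0.197, -0.001], [-0.197, -0.98, 0.0], [-0.001, -0.0, -1.0]]
wrist_force: [-1.4, -0.3, -4.2]
gripper_width: 0.138
```

```bash
python3 -m handwheel '[0,0,-0.2,0,0,0,-0.2,0]'
python3 -m handwheel '[0,0,-0.2,0,0,0,-0.2,0]'
python3 -m handwheel '[0,0,-0.1,0,0,0,-0.1,0]'
python3 - <<'E'
from workcell import r
import cv2,numpy as np
c=r.read_camera("side");cv2.imwrite("pics/i_side.png",cv2.resize(cv2.convertScaleAbs(c["img"][150:300,290:470,::-1],alpha=1.5),None,fx=4,fy=4,interpolation=cv2.INTER_CUBIC))
c=r.read_camera("wrist");cv2.imwrite("pics/i_wrist.png",c["img"][:,:,::-1])
s=r.sense();print(s["ee_pos"],s["wrist_force"],s["moment"])
E
```

```text
time_s: 10.1
ee_pos: [0.562, -0.2087, 0.1904]
orientation: [[0.98, -0.197, -0.0], [-0.197, -0.98, 0.0], [-0.0, -0.0, -1.0]]
wrist_force: [-0.7, -0.9, -5.9]
gripper_width: 0.139
time_s: 10.3
ee_pos: [0.562, -0.2087, 0.1922]
orientation: [[0.98, -0.197, -0.0], [-0.197, -0.98, 0.0], [-0.0, -0.0, -1.0]]
wrist_force: [-0.0, -0.5, -7.4]
gripper_width: 0.144
time_s: 10.5
ee_pos: [0.5619, -0.2087, 0.1929]
orientation: [[0.98, -0.197, -0.001], [-0.197, -0.98, 0.0], [-0.001, 0.0, -1.0]]
wrist_force: [-0.2, -0.6, -8.8]
gripper_width: 0.142
[ 0.56188967 -0.20870262  0.19289009] [ 0.10768363  0.10131928 -8.78721548] [-0.07820357  0.26745261 -0.05405597]
```

View pics/i_side.png

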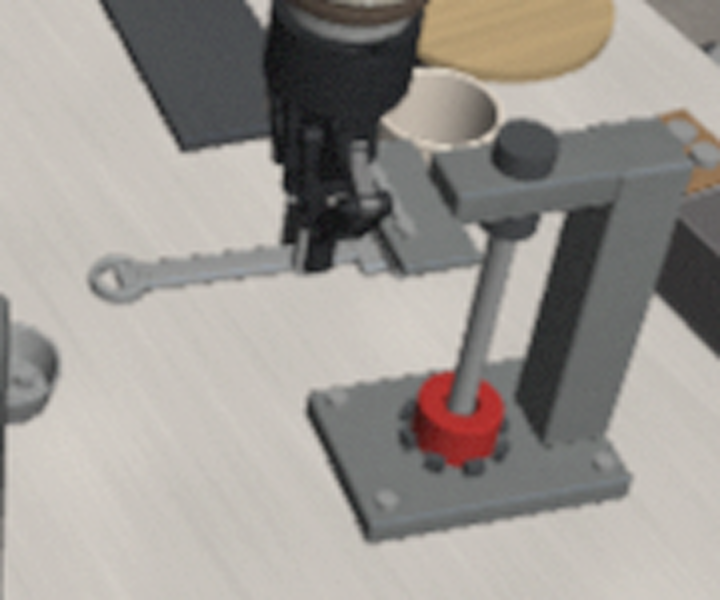

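View pics/i_wrist.png

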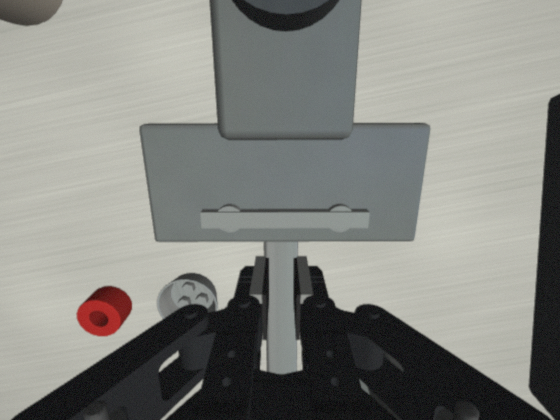

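The blade now pokes up through the lip at wrist (285,219), and the force is rising. I'll press on to the stop and track the blade's top by depth.

```bash
cat > b.py <<'E'
from workcell import r
from h import *
c=r.read_camera("wrist");P=pts(c);s=r.sense()
u0=205;m=(P[...,2]>.2325)&(P[...,2]<.26)&(P[...,0]<.63);m[:190]=0;m[250:]=0
q=P[m];l=P[232:237,200:370,2]
print("blade top z",np.median(q[:,2]).round(4) if len(q) else None,len(q),"lip z",np.median(l).round(4),"ee",np.round(s["ee_pos"],4),"F",np.round(s["wrist_force"],1),"spanner tail",P[300:360,282,2][::12].round(4))
E
python3 b.py
python3 -m handwheel '[0,0,-0.1,0,0,0,-0.1,0,0,0,-0.1,0]'; python3 b.py
python3 -m handwheel '[0,0,-0.1,0,0,0,-0.1,0,0,0,-0.1,0]'; python3 b.py
```

```text
blade top z 0.2326 86 lip z 0.2274 ee [ 0.5619 -0.2087  0.1929] F [ 0.1  0.1 -9. ] spanner tail [0.1998 0.1986 0.1995 0.1997 0.1989]
time_s: 10.95
ee_pos: [0.5618, -0.2087, 0.1938]
orientation: [[0.98, -0.197, -0.001], [-0.197, -0.98, 0.0], [-0.001, 0.0, -1.0]]
wrist_force: [0.7, -1.1, -13.6]
gripper_width: 0.145
blade top z 0.2327 92 lip z 0.2274 ee [ 0.5619 -0.2087  0.1939] F [  0.7  -1.5 -13.8] spanner tail [0.1992 0.2004 0.2014 0.2009 0.2013]
time_s: 11.3
ee_pos: [0.5618, -0.2086, 0.1948]
orientation: [[0.98, -0.197, -0.001], [-0.197, -0.98, 0.0], [-0.001, 0.0, -1.0]]
wrist_force: [1.8, -2.5, -17.3]
gripper_width: 0.142
blade top z 0.2327 101 lip z 0.2274 ee [ 0.5618 -0.2087  0.1948] F [  1.6  -1.9 -17.7] spanner tail [0.2023 0.2014 0.2024 0.2031 0.2025]
```

The force climbed to 17 N with no change in the blade height, so it is at the stop. I'll lower the fork clear, back off and check.

```bash
python3 -m handwheel '[0,0,0.5,0,0,0,1.5,0,0,0,2.5,0,0,0,2.5,0,0,0,2.5,0]'
python3 b.py
python3 -m handwheel '[-2,0,0,0,-4,0,0,0,-7,0,0,0,-7,0,0,0,-7,0,0,0]'
python3 - <<'E'
from workcell import r
import cv2,numpy as np
c=r.read_camera("side");np.savez("j_side.npz",**c);cv2.imwrite("pics/j_side.png",cv2.resize(cv2.convertScaleAbs(c["img"][150:300,290:470,::-1],alpha=1.5),None,fx=4,fy=4,interpolation=cv2.INTER_CUBIC))
c=r.read_camera("wrist");cv2.imwrite("pics/j_wrist.png",c["img"][:,:,::-1])
s=r.sense();print(s["ee_pos"],s["wrist_force"],s["gripper_width"])
E
```

```text
time_s: 11.85
ee_pos: [0.5625, -0.209, 0.1706]
orientation: [[0.98, -0.197, 0.001], [-0.197, -0.98, -0.0], [0.001, 0.0, -1.0]]
wrist_force: [-0.3, 0.6, -0.9]
gripper_width: 0.144
blade top z 0.2327 65 lip z 0.2283 ee [ 0.5626 -0.2091  0.1708] F [ 1.   0.2 -0.3] spanner tail [0.1756 0.1758 0.1761 0.1759 0.1766]
time_s: 12.4
ee_pos: [0.4939, -0.1951, 0.1711]
orientation: [[0.98, -0.197, 0.002], [-0.197, -0.98, 0.0], [0.002, -0.001, -1.0]]
wrist_force: [0.1, -1.0, -0.2]
gripper_width: 0.141
[ 0.49490989 -0.19521113  0.17100372] [-0.4121765   0.09433926 -1.28065728] 0.14466602042530027
```

View pics/j_side.png

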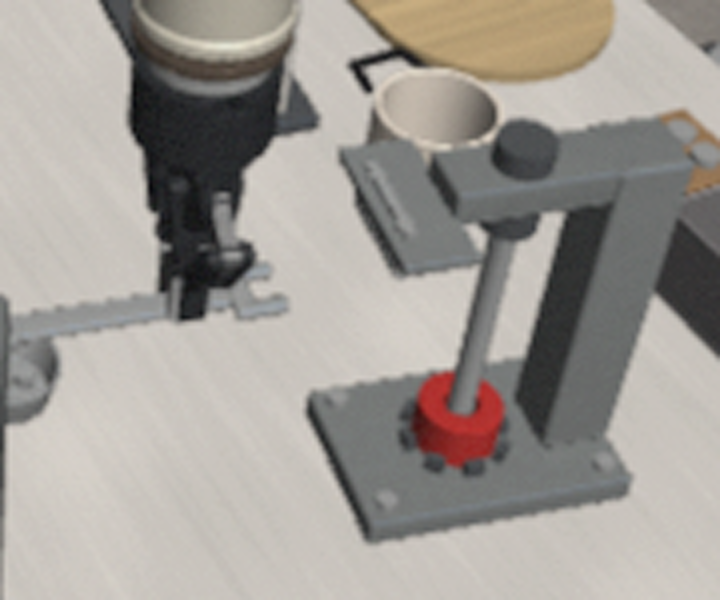

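View pics/j_wrist.png

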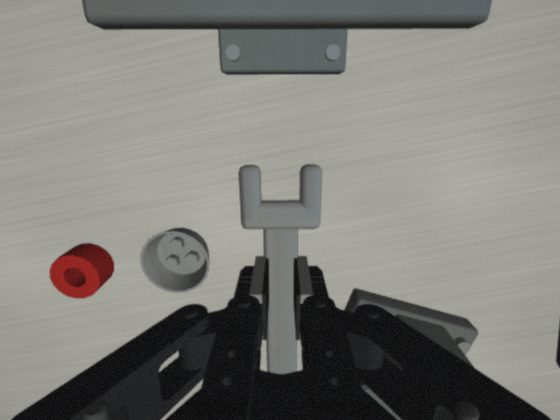

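The paddle stays up: in the side crop the blade's top edge shows above the lip near (385,195), and the wheel is still in its nest. I'll turn back and lay the spanner where it came from.

```bash
python3 -m handwheel '[0,0,0,-8,0,0,0,-16,0,0,0,-24,0,0,0,-32,0,0,0,-40,0,0,0,-48,0,0,0,-56,0,0,0,-64,0,0,0,-72,0,0,0,-80,0,0,0,-88,0,0,0,-92.3]'
python3 -m handwheel '[-3,-1.5,0,0,-7,-3.5,4,0,-11.3,-5.3,8,0,-11.3,-5.3,12,0,-11.3,-5.3,15,0,-11.3,-5.3,16.5,0,-11.3,-5.3,16.5,0,-11.3,-5.3,16.5,0]'
```

```text
time_s: 13.7
ee_pos: [0.4946, -0.1954, 0.1704]
orientation: [[0.153, 0.988, 0.001], [0.988, -0.153, -0.0], [-0.0, 0.001, -1.0]]
wrist_force: [-0.3, 0.1, -1.4]
gripper_width: 0.141
time_s: 14.5
ee_pos: [0.4247, -0.2985, 0.006]
orientation: [[0.157, 0.988, 0.001], [0.988, -0.157, -0.0], [-0.0, 0.001, -1.0]]
wrist_force: [0.9, -0.8, -0.7]
gripper_width: 0.141
```

```bash
python3 -m handwheel '[0,0,0.2,0,0,0,0.4,0,0,0,0.4,0]'
python3 -m handwheel '[0,0,0,0,0,0,0,0,0,0,0,0,0,0,0,0]' 0
python3 -m handwheel '[0,0,-3,0,0,0,-8,0,0,0,-13,0,0,0,-18,0,0,0,-23,0,0,0,-28,0,0,0,-33,0,0,0,-33,0,0,0,-33,0]'
python3 - <<'E'
from workcell import r
import cv2,numpy as np
for n in("wrist","side","top"):
    c=r.read_camera(n);cv2.imwrite(f"pics/k_{n}.png",c["img"][:,:,::-1]);np.savez(f"k_{n}.npz",**c)
E
```

```text
time_s: 14.8
ee_pos: [0.424, -0.2981, 0.002]
orientation: [[0.157, 0.988, 0.001], [0.988, -0.157, -0.0], [-0.0, 0.001, -1.0]]
wrist_force: [-0.5, 0.5, -1.0]
gripper_width: 0.143
time_s: 15.2
ee_pos: [0.4234, -0.2984, 0.0014]
orientation: [[0.157, 0.988, 0.0], [0.988, -0.157, -0.0], [-0.0, 0.0, -1.0]]
wrist_force: [0.3, -0.3, -0.7]
gripper_width: 0.504
time_s: 16.1
ee_pos: [0.4238, -0.2986, 0.3326]
orientation: [[0.157, 0.988, 0.003], [0.988, -0.157, -0.001], [-0.0, 0.003, -1.0]]
wrist_force: [0.3, 0.1, -0.7]
gripper_width: 0.495
```

View pics/k_wrist.png

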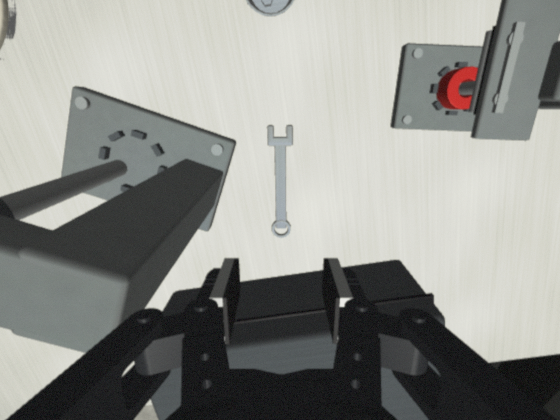

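View pics/k_side.png

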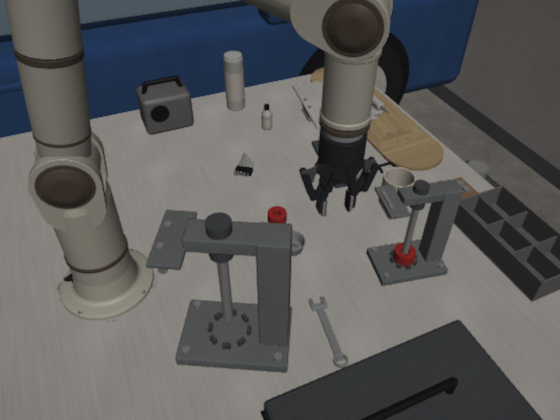

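Run:
```python
import numpy as np,cv2
from h import *
for n in("a_side","j_side","k_side"):
    c=dict(np.load(n+".npz"));hsv=cv2.cvtColor(c["img"],cv2.COLOR_RGB2HSV)
    k=((hsv[...,0]<8)|(hsv[...,0]>172))&(hsv[...,1]>150)&(hsv[...,2]>60);k[:235]=0;k[:,:380]=0;k[280:]=0;k[:,430:]=0
    v,u=np.where(k);print(n,len(u),u.mean(),v.mean())
for n in("a_top","k_top"):
    c=dict(np.load(n+".npz"));print(n,c["img"][70:160,130:250].mean())
c=dict(np.load("k_wrist.npz"));P=pts(c)
for p in((510,60),(516,40),(503,95),(530,60)):print(p,P[p[1],p[0]].round(4))
from workcell import r
print(r.sense()["time_s"],r.sense()["wrist_force"],np.abs(r.sense()["joint_velocities"]).max())
```

```text
a_side 298 404.244966442953 254.9731543624161
j_side 291 404.1786941580756 255.02405498281786
k_side 291 404.21305841924396 255.08591065292097
a_top 100.2403086419753
k_top 103.89935185185185
(510, 60) [ 0.6048 -0.2125  0.2306]
(516, 40) [ 0.6077 -0.2001  0.2311]
(503, 95) [ 0.6018 -0.2359  0.23  ]
(530, 60) [ 0.6212 -0.2148  0.2278]
16.25 [-0.50128402 -0.73658419 -0.48080309] 0.010877219718598204
```

Run:
```python
import numpy as np,cv2
from h import *
M=np.array([.6045,-.2195]);e=np.array([.9805,-.1966]);f=np.array([.1966,.9805])
for n in("a_side","k_side"):
    c=dict(np.load(n+".npz"));x0,y0=372,180
    im=cv2.resize(cv2.convertScaleAbs(c["img"][y0:y0+50,x0:x0+60,::-1],alpha=1.8),None,fx=10,fy=10,interpolation=cv2.INTER_CUBIC)
    for z,col in((.186,(0,0,255)),(.198,(0,255,0)),(.194,(255,0,0))):
        a=[proj(c,[*(M+s*.03*f-.004*e),z]) for s in(-1,1)]
        a=[tuple(int(round((p-o)*10+5)) for p,o in zip(q,(x0,y0))) for q in a];cv2.line(im,a[0],a[1],col,1)
    cv2.imwrite(f"pics/l_{n}.png",im)
a=cv2.imread("pics/l_a_side.png");b=cv2.imread("pics/l_k_side.png");cv2.imwrite("pics/l.png",cv2.resize(np.hstack([a,b]),(800,333)))
```

```text
(no output)
```

View pics/l.png

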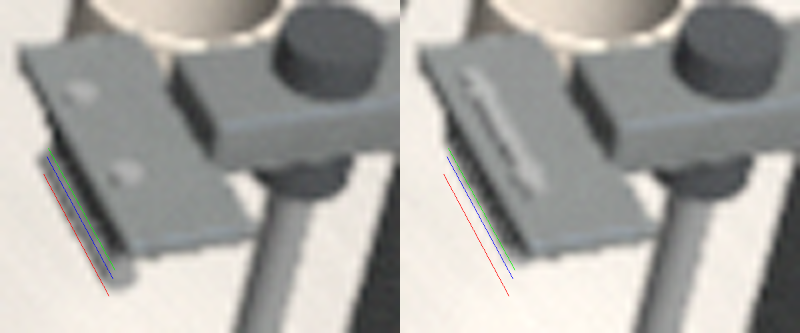

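The bar's lower edge now sits on the fully-home line, drawn in green. Before the lift it was at the down line, drawn in red. The wheel's pixel position is unchanged and the arm is clear, so I'm handing in.

```bash
python3 -c "
from workcell import r
print(r.close_job())"
```

```text
the job is handed in; nothing more can be done
None
```

The smaller ejector's trigger paddle is pushed fully up and left there. The job was handed in at about 16 s of robot time with the arm clear.

**How it was done:** the moves could not tilt the tool, so I could not use the 45° finger method you describe. Instead I picked up the loose spanner and held it level. I slid its forked end under the bar in front of the lip, raised the paddle to its stop, and laid the spanner back where it had been. The first grip closed above the spanner's shaft and pressed about 11 N on it, so I regripped lower.

**Last checks:**
- **At the stop:** the force climbed to about 17 N with no further rise of the blade, against the 4–6 N it needs to move.
- **Paddle stayed up:** after backing off, the bar's lower edge sat at about the expected fully-home height (0.198 m) in the side view. The blade's top edge also shows about 3 mm above the lip.
- **Wheel:** its position in the side view changed by about 0.1 pixel, so it did not shift.
- **Bench light:** the arm never went near its paddle and nothing touched it, but I did not measure that paddle directly.

**One weak reading:** the blade-height readings taken during the push were too coarse (biased by the cut-off I used) to prove the last millimetre. For that I relied on the force rise and the side view. No check failed.

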